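Lock a waste reagent bottle into its transport cradle

ROBOT

A 6-joint arm with a two-finger parallel gripper is mounted at the origin on the work surface. World frame = base frame: x ahead of the robot, y to its left, z up, the work surface at z = 0. Lengths are in mm, angles in rad, forces in N, time in s.
With the tool pointing down it reaches from about 400 to 925 mm from the base axis. Payload 12.5 kg.
Tool frame: the origin (TCP) lies at the very end of the fingers, on their centre line; the grasp point (between the pads) lies 19 mm behind it; z points along the fingers, y is the line along which they close (so a half turn about z gives the same grasp; the last joint's range is limited). The gripper opens to 95 mm and grips with 3 to 60 N. Pads are 20 mm wide; open, the fingers measure 119 mm over their backs; the gripper's body (75 mm by 180 mm) begins 59 mm behind the grasp point.
Start: joints at [1.152, 0.491, 1.559, -0, 1.092, -0.106], TCP at [192.311, 594.696, 214.661] pointing down, gripper open.
Joint ranges: [-3.1, 3.1], [-0.84, 2.19], [0.05, 2.79], [-1.13, 4.28], [0.06, 2.93], [-2.69, 2.69]. Speed limits (rad/s): [2.22, 2.22, 2.79, 3.14, 3.14, 3.14].

INTERFACE

Orientations are given as [roll, pitch, yaw] about the fixed x, y, z axes, in that order (R = Rz(yaw) Ry(pitch) Rx(roll)).
In Python, from cell import state, read_camera, camera_info, job_done gives the robot as it stands.
- The arm moves only by the shell command python3 -m handwheel FILE, which reads ROWS from the file FILE. ROWS is a JSON list that holds a single list of rows (three levels of brackets), with 1 to 5 rows, each of 5 numbers: dx, dy, dz in normalised numbers (1 is 500 mm), then a turn about the tool's z in normalised numbers (1 is pi rad), then the opening from 0.0 (shut) to 1.0 (fully open); each row is the pose to reach, as a shift and turn from the pose commanded when the command began, along the tool's axes at that moment; what a row does not reach only later rows make up. A row lasts 1/12 s, in which the tool goes at most 41.7 mm and 0.125 rad, less where a joint would pass 70% of its speed; a pose out of reach is approached as far as the arm can. The fingers move at their own pace and stop on an object; the grip force is fixed at half the most. Time passes only in rows, so rows that do not move let the fingers close. It prints the time, the measured TCP pose, the force, the opening and the grip force at its end. A shift or turn number past 1, either way, is cut back to 1. Input that does not fit is refused with a message, and nothing moves.
- state(): the state, without advancing time (a new reading comes with each control period).
- read_camera(name): name is "scene" or "side" or "wrist"; returns (picture, depth): 420x560x3 uint8, red, green, blue; 420x560 float32, mm along the optical axis (not along the pixel's ray), 0 where there is no reading.
- camera_info(name): a dict with "vertical_fov" (degrees; the focal length in pixels is half the picture's height over the tangent of half this angle, whatever the lens; pixels are square), "cx", "cy" (the principal point, pixels), "origin" and "attitude" of the camera in the world. Camera axes: x right, y down, z forward; pixel columns grow to the right and rows downward; lengths in mm; the calibration is good to about 2 mm. A picture is of the moment at which its call begins: read the wrist's pose just before it. camera_info takes no time and is no camera call; for the wrist camera it gives the pose at the moment of the call.
- job_done(): hands the job in; it is judged then, once.
The state is a dict: "t": time; "joints": joint angles; "qvel": joint speeds; "tau": joint torques, N m; "eef_pos": TCP position; "tcp_rot": TCP orientation; "ft_force": force on the tool from outside, world axes, zero at the start; "moment": the same for the moment, N m; "opening": opening from 0.0 (shut) to 1.0 (fully open); "grip_force": force on a finger pad.
Only numpy, scipy, OpenCV 4.12 (cv2) and the standard library are available. Lean on these libraries where they do the work, as an engineer would, in place of code of your own. Each camera call takes 0.05 s, during which the arm holds its last target. There are 200 camera calls.

TASK

Make the reagent bottle safe for transport: by its clamp knob, slide the stop up against the bottle's cap until the bottle is home against the end wall, and turn the knob clockwise as far as it goes to lock the stop. Then swing the cradle's upper half shut, take the long pin (the one with the tall grip) out of the pin block and push it right down through the holes in the front lugs of both halves. Finish while still holding the pin and pressing it down, so that the halves stay fully shut against the spring plungers; do not let go, and leave the short pin and everything else on the bench alone.

Things in the scene. Friction and masses are not known exactly. Their poses are not given: they have to be found in the camera images.
- cradle: Fixed clamshell cradle on a grey plate 200 (x) x 335 (y) x 12 mm; origin: centre of the plate's underside, on the bench; -x is its front, nearer the robot. Bottle lies along y in a V, axis at x 0, z 48 mm, bottom towards the end wall (inner face y = -125). Lid hinge along y at x +60, z 48. Front lug 30 x 40 mm, top z 44, at x -80, y -60. Stop rails at x 0, y 30 to 165.
- lug_hole (a point): Mouth of the upright hole in the front lug of the lower half: 12 mm wide, on the lug's top, 44 mm above the bench; the hole is 32 mm deep, down to the plate. Axes as the cradle.
- lid (a joint): Hinge of the aluminium upper half, rad: 0 fully shut, 1.6 standing up; opens away from the robot, stays where left (friction 0.2 N m). 110 mm wide (cradle y -115 to -5); arch 38 mm over the hinge plane. Let go when down, two spring plungers under its front lip keep it at about 0.03 (lug 4 mm up); full shutting takes some 10 N down at the lug and it springs up again.
- lid_hole (a point): Hole (14 mm, through) in the lid's front lug, on its outer face (upper when shut), 140 mm from the hinge axis, 4 mm out of the hinge plane. Lug: plate 8 mm thick, 40 wide (y), ends 18 mm beyond the hole. Site z = outward normal, x points to the hinge. Shut: 52 mm above the bench over lug_hole. Standing up, the outer face looks away from the robot.
- stop (a joint): Travel of the cap stop (dark steel block 44 x 36 mm, its top 62 mm above the bench, with a nose towards the bottle) along the cradle's -y, m; 0 = farthest from the bottle, 0.050 = the bottle's bottom is on the end wall and the nose on its cap. It slides with about 1.5 N while the clamp is free.
- clamp (a joint): Turn of the clamp knob on top of the stop, rad, clockwise seen from above; 0 = free (bar along the cradle's x), locked from about 1.2, end stop at 1.45 (bar nearly along the cradle's y). Stiffness about 0.05 N m, a little more as it clamps.
- clamp_grip (a point): Point to grip on the knob, on its vertical axis, 88 mm above the bench; the knob is an upright black bar 40 mm long (along the point's x), 13 mm thick (y), from 68 to 96 mm above the bench; it rides along with the stop.
- bottle: Amber bottle 60 mm in diameter, 160 mm long with its blue cap (40 mm), lying along the cradle's y, loose in the V, 0.35 kg; origin on its axis at its flat bottom, y axis towards the cap. It starts a few mm off the end wall; sliding it takes 3 to 9 N.
- pin: Long steel locking pin, upright in the pin block, 0.09 kg; origin on its axis at the underside of its flange (24 mm wide, 5 mm thick), z up. Below: shank 10 mm in diameter, 36 mm long, chamfered foot. Above: round grip 18 mm in diameter from 5 to 45 mm above the origin. Flange on the lid's lug = seated: the shank then reaches 28 mm into the lower lug.
- pin_tip (a point): Foot of the long pin, on its axis, 36 mm below its origin.
- short_pin: Short steel pin (the wrong one) in the other hole of the block: same flange and grip diameter, but the grip rises only 18 mm above its origin at the flange's underside; shank 20 mm. Which hole holds which pin varies.
- pin_block: Fixed grey parking block 60 (its x) x 110 (its y) x 45 mm high with two upright holes 12 mm wide, 40 mm deep, at y = +30 and -30 mm; origin at the centre of its underside. The pins rest by their flanges on its top.
- jar: Bystander: white jar with blue cap, 60 mm wide, 80 mm high; origin under its centre.
- flask: Bystander: amber bottle standing, 64 mm wide, 130 mm high; origin under its centre.
- beaker: Bystander: glass beaker 66 mm wide, 80 mm high; origin under its centre.
- carton: Bystander: cardboard box 70 x 90 x 60 mm; origin under its centre.
- tape: Bystander: roll of tape lying flat, 90 mm wide, 24 mm high; origin under its centre.
- screwdriver: Bystander: screwdriver, 180 mm long, lying.
Mind the look-alikes: they are no part of the job. Leave any purple look-alike of the pin alone.

How it is judged (in metres and radians):
On the way, in this order (a step that is already met when the one before it is completed fails the run):
1. the stop has pushed the bottle home against the end wall (value of joint stop above 0.047 m), for 0.1 s.
2. the clamp knob is turned to lock the stop there (value of joint clamp above 1.2 rad and value of joint stop above 0.0465 m), for 0.2 s.
3. the lid is down on the plungers (value of joint lid below 0.07 rad), for 0.2 s.
At the end, for the whole second after the job is handed in: Stop home (>46.5 mm) and knob locked (>1.2 rad); long pin through both lugs (foot >24 mm into the lower one, 4 mm off axis at most, upright within 0.12 rad); fingers on the pin (>3 N); lid held shut (<0.010 rad); bottle within 5 mm of the end wall (all of step 2 and value of joint lid below 0.01 rad and z of pin_tip in the frame of lug_hole below -0.024 m and horizontal distance between pin_tip and lug_hole below 0.004 m and angle between the z axis of pin and the z axis of cradle, either way round below 0.12 rad and contact force between the fingers and pin above 3 N and contact force between pin and anything else above 3 N and y of bottle in the frame of cradle below -0.12 m); the arm keeps its last pose, push and grip.
It fails at once if a bystander or the short pin is moved by more than 30 mm (distance of any of jar, flask, beaker, carton, tape, screwdriver, short_pin from where it was at the start of the episode above 0.03 m).
It also fails if it takes over 72 s, if anything falls off the work surface, if the arm or the gripper's body presses on something with over 40 N, if the wrist force passes 120 N, or if a joint passes its speed limit or range.

## Working session

There is one attempt and no reset: what is moved stays moved. The work goes in short steps, Python scripts to look and compute and a shell command to move; the robot and the scene stay as the last step left them, time stands still between calls to the robot, and variables do not carry over. Pictures are saved under pics/ and viewed, at most 10 in all, crops included, and the job is handed in when it is done.

```bash
mkdir -p pics; ls; cat > h.py <<'E'
import numpy as np, cv2
from scipy.spatial.transform import Rotation as R
from cell import state, read_camera, camera_info
def K(n):
    i=camera_info(n); f=210/np.tan(np.radians(i['vertical_fov'])/2); return i,f
def rot(a):
    a=np.array(a); return a if a.shape==(3,3) else R.from_euler('xyz',a).as_matrix()
def ray(i,f,u,v):
    d=rot(i['attitude'])@np.array([(u-i['cx'])/f,(v-i['cy'])/f,1.]); return np.array(i['origin']),d
def onz(i,f,u,v,z):
    o,d=ray(i,f,u,v); return o+d*(z-o[2])/d[2]
def cloud(i,f,D):
    v,u=np.mgrid[:420,:560]; P=np.stack([(u-i['cx'])/f*D,(v-i['cy'])/f*D,D],-1)
    return P@rot(i['attitude']).T+np.array(i['origin'])
E
python3 - <<'E'
from h import *
print(state())
for n in ['scene','side','wrist']:
    i,f=K(n); print(n,i,f)
    a,d=read_camera(n); cv2.imwrite(f'pics/{n}0.png',a[...,::-1]); np.save(f'{n}0.npy',d)
a=cv2.imread('pics/scene0.png');b=cv2.imread('pics/side0.png')
cv2.imwrite('pics/both.png',np.vstack([a,b])[:, :]) 
E
```

```text
pics
{'t': 0.0, 'joints': array([ 1.15246302e+00,  4.91599697e-01,  1.55943652e+00, -6.22427630e-05,
        1.09169804e+00, -1.05601911e-01]), 'qvel': array([ 0.00094748,  0.00199518,  0.00032176, -0.00079398,  0.00071309,
        0.00042587]), 'tau': array([-3.64290991e-04, -6.12645006e+01, -2.58192819e+01,  6.93344395e-02,
        4.81501746e-02, -6.55046006e-05]), 'eef_pos': array([192.18335106, 594.4687946 , 214.04126586]), 'tcp_rot': array([-3.14045159e+00, -6.54365612e-05,  2.82888995e+00]), 'ft_force': array([0.98242645, 0.42918216, 0.7166017 ]), 'moment': array([-0.04981597, -0.00532582, -0.00394727]), 'grip_force': 0.0, 'opening': 1.00055200982037}
scene {'vertical_fov': 44.8574205508047, 'cx': 279.0845267132574, 'cy': 210.81827574206625, 'origin': array([1421.46798398,  -47.00145927, 1146.99489457]), 'attitude': array([-2.43274280e+00, -1.13668977e-03,  1.59353847e+00])} 508.7744277251107
side {'vertical_fov': 47.1504594521132, 'cx': 271.0823207897031, 'cy': 210.63433550389848, 'origin': array([  -8.12295525, -780.73946142,  882.19991771]), 'attitude': array([-2.30485993, -0.00427681, -0.63211759])} 481.23800431862026
wrist {'vertical_fov': 68.12353521526504, 'cx': 279.196363690911, 'cy': 205.59106934732097, 'origin': array([117.59555049, 618.90367333, 384.57111583]), 'attitude': array([2.85936980e+00, 6.56247269e-04, 1.25888614e+00])} 310.6149657768517
```

View pics/scene0.png

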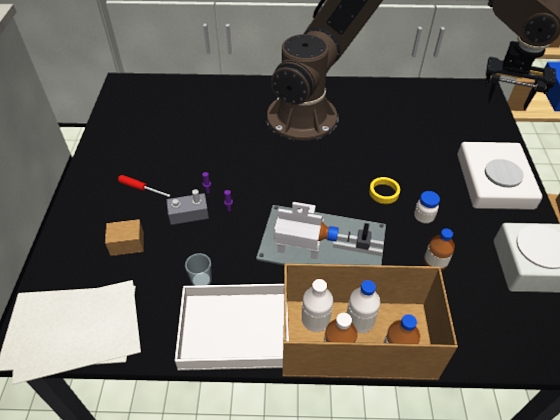

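View pics/side0.png

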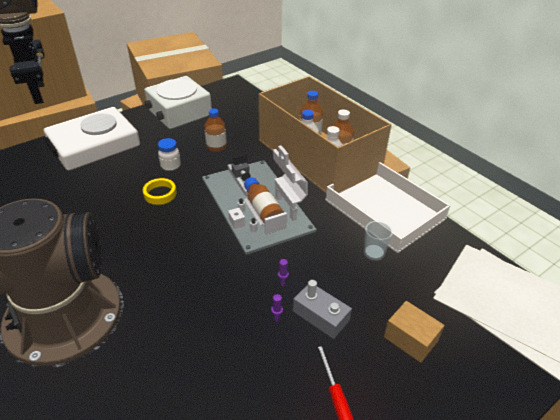

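Scene view: cradle plate is at about (322,237), with the clamp knob at (365,232). The pin block is at (187,208). Candidates for the long pin:
- (196,195) in scene / (312,290) in side: tall grip, so this is the long pin.
- (176,204) in scene / (334,308) in side: low grip, so this is the short pin.
- (206,181) and (228,200) in scene: purple look-alikes, leave alone.

Next I'll measure these and check the choice in a close crop.

```bash
python3 - <<'E'
from h import *
for n,box in [('scene',(250,195,395,275)),('side',(195,140,325,255))]:
    i,f=K(n); P=cloud(i,f,np.load(n+'0.npy')); a=cv2.imread(f'pics/{n}0.png')
    u0,v0,u1,v1=box; m=np.zeros((420,560),bool); m[v0:v1,u0:u1]=1
    pl=m&(P[...,2]>7)&(P[...,2]<17)&(a.min(-1)>50)
    pts=P[pl][:,:2].astype(np.float32); r=cv2.minAreaRect(pts); print(n,'plate',len(pts),r,np.median(P[pl][:,2]))
    C=np.array(r[0])
    # knob: dark & high
    k=m&(P[...,2]>80)&(P[...,2]<105)&(a.max(-1)<70); q=P[k]; print('knob',len(q),q.mean(0) if len(q) else 0,np.percentile(q[:,2],[5,95]) if len(q) else 0, cv2.minAreaRect(q[:,:2].astype(np.float32)) if len(q)>3 else 0)
for n,L,S,B in [('scene',(196,193),(176,203),(160,185,212,225)),('side',(312,284),(334,307),(288,270,356,338))]:
    i,f=K(n); P=cloud(i,f,np.load(n+'0.npy'))
    for p in (L,S):
        w=P[p[1]-12:p[1]+8,p[0]-5:p[0]+6].reshape(-1,3); w=w[(w[:,2]>53)]
        print(n,p,len(w),w.mean(0),np.percentile(w[:,2],97), w[w[:,2]>w[:,2].max()-6].mean(0))
    u0,v0,u1,v1=B; w=P[v0:v1,u0:u1].reshape(-1,3); w=w[(abs(w[:,2]-45)<4)]; print('block',len(w),cv2.minAreaRect(w[:,:2].astype(np.float32)),np.median(w[:,2]))
a=cv2.imread('pics/scene0.png')[165:275,150:400]; b=cv2.imread('pics/side0.png')[140:345,195:360]
a=cv2.resize(a,None,fx=3,fy=3,interpolation=2);b=cv2.resize(b,None,fx=1.25,fy=1.25)
c=np.zeros((600,760,3),np.uint8); c[:330,:750]=a; c[335:335+b.shape[0],:b.shape[1]]=b[:265]
cv2.imwrite('pics/crop1.png',c)
E
```

```text
scene plate 2897 ((540.3977661132812, 58.96543884277344), (335.4344177246094, 231.43365478515625), 78.47245788574219) 13.812397900291899
knob 65 [582.50765677 162.50715505  94.68528171] [ 83.21300138 100.36375655] ((578.337890625, 163.35281372070312), (12.243989944458008, 37.694000244140625), 79.38143920898438)
side plate 3594 ((618.8941650390625, 118.28971862792969), (491.8099060058594, 300.8937072753906), 78.42430114746094) 11.38835869786044
knob 94 [574.93683818 158.48558975  89.87824148] [81.91070264 96.88775241] ((576.9559936523438, 159.72409057617188), (18.14498519897461, 40.467430114746094), 77.89759063720703)
scene (196, 193) 74 [ 452.66067839 -303.5149995    80.18098161] 93.65906080434927 [ 448.54685766 -304.25346937   92.52506738]
scene (176, 203) 49 [ 505.84595144 -349.60905014  105.44397743] 673.5423162650695 [1421.46798398  -47.00145927 1146.99489457]
block 393 ((438.2498779296875, -328.4672546386719), (99.1894302368164, 130.46336364746094), 13.719939231872559) 46.63328307298207
side (312, 284) 100 [ 443.52532491 -314.88405182   90.92828456] 91.84504318580058 [  -8.12295525 -780.73946142  882.19991771]
side (334, 307) 67 [ 455.81767002 -374.02755399   73.40513487] 65.06121729521699 [  -8.12295525 -780.73946142  882.19991771]
block 1003 ((450.36004638671875, -311.2542724609375), (63.39857482910156, 164.89088439941406), 14.142269134521484) 44.51777527236197
```

View pics/crop1.png

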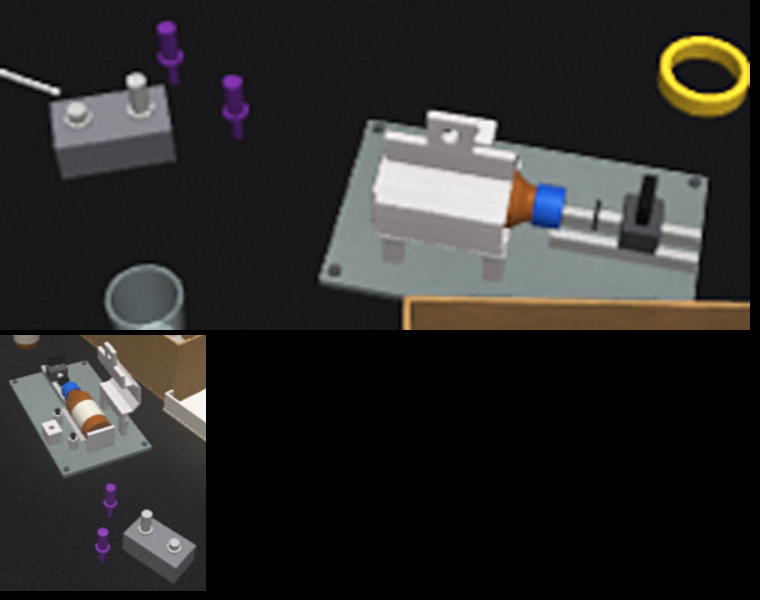

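The crop confirms it: the tall-grip pin in the block at scene (196,195) is the long one, and the lid stands open with its hole at about scene (300,210). I'll move over the cradle for a wrist view.

The rows are not in the units I measure in: shifts go in shares of 500 mm and turns go in shares of pi rad. I convert before sending: -160 mm / 500 = -0.32, -130 mm / 500 = -0.26.

```bash
echo '[[[-0.064,-0.052,-0.04,0,1],[-0.128,-0.104,-0.08,0,1],[-0.192,-0.156,-0.12,0,1],[-0.256,-0.208,-0.16,0,1],[-0.32,-0.26,-0.2,0,1]]]' > next.json && python3 -m handwheel next.json; echo '[[[-0.064,-0.052,-0.008,0,1],[-0.128,-0.104,-0.016,0,1],[-0.192,-0.156,-0.024,0,1],[-0.256,-0.208,-0.032,0,1],[-0.32,-0.26,-0.032,0,1]]]' > next.json && python3 -m handwheel next.json;echo '[[[-0.064,-0.052,0,0,1],[-0.128,-0.104,0,0,1],[-0.192,-0.156,0,0,1],[-0.256,-0.208,0,0,1],[-0.3,-0.26,0,0,1]]]' > next.json && python3 -m handwheel next.json;echo '[[[0,0,0,-0.035,1],[0,0,0,-0.035,1],[0,0,0,-0.035,1]]]' > next.json && python3 -m handwheel next.json
python3 - <<'E'
from h import *
import pickle
s=state();print(s['eef_pos'],s['tcp_rot'],s['ft_force'])
i,f=K('wrist');a,d=read_camera('wrist');cv2.imwrite('pics/w1.png',a[...,::-1]);np.save('w1.npy',d);pickle.dump((i,f),open('w1.pkl','wb'));print(i)
E
```

```text
t: 0.57
eef_pos: [294.8, 435.8, 306.2]
tcp_rot: [-3.141, -0.0, 2.829]
ft_force: [1.4, -0.0, 0.2]
opening: 1.002
grip_force: 0.0
t: 0.98
eef_pos: [407.3, 262.8, 322.3]
tcp_rot: [3.141, 0.001, 2.829]
ft_force: [0.3, 0.8, -0.3]
opening: 0.998
grip_force: 0.0
t: 1.4
eef_pos: [510.8, 92.3, 321.3]
tcp_rot: [-3.142, 0.0, 2.828]
ft_force: [-0.0, 0.3, -0.6]
opening: 0.998
grip_force: 0.0
t: 1.65
eef_pos: [509.1, 94.6, 321.4]
tcp_rot: [3.141, -0.001, 2.936]
ft_force: [-0.0, 0.1, 0.1]
opening: 1.001
grip_force: 0.0
[509.1156753   94.64369964 321.36550303] [ 3.14144566e+00 -5.38173206e-04  2.93550068e+00] [-0.02336964  0.1073927   0.09771549]
{'vertical_fov': 68.12353521526504, 'cx': 279.196363690911, 'cy': 205.59106934732097, 'origin': array([432.37728262, 110.72117366, 491.8247236 ]), 'attitude': array([ 2.85981796e+00, -5.08586668e-04,  1.36555414e+00])}
```

View pics/w1.png

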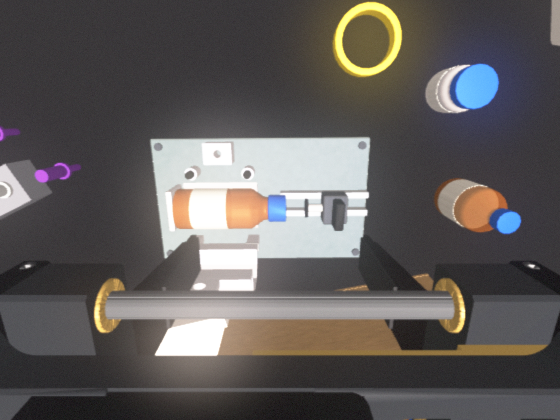

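The wrist view shows the plate corners at about (152,138), (369,137) and (366,258), the front lug hole at (219,154), and the knob top at (338,212).

```bash
cat >> h.py <<'E'
def blobs(m,amin=15):
    n,l,s,c=cv2.connectedComponentsWithStats(m.astype(np.uint8)); return [(s[k],c[k],l==k) for k in range(1,n) if s[k][4]>=amin]
E
python3 - <<'E'
from h import *
import pickle
i,f=pickle.load(open('w1.pkl','rb'));a=cv2.imread('pics/w1.png');D=np.load('w1.npy');P=cloud(i,f,D)
m=np.zeros((420,560),bool);m[125:258,140:380]=1
# plate: bluish-grey, top edge & sides
pl=m&(abs(P[...,2]-12)<6)&(a.min(-1)>70)
v,u=np.nonzero(pl);Q=np.array([onz(i,f,x,y,12)[:2] for x,y in zip(u,v)],np.float32)
print('plate z',np.median(P[pl][:,2]),cv2.minAreaRect(Q))
# front edge line fit
top=np.array([[x,np.nonzero(pl[:,x])[0].min()-.5] for x in range(165,360)]);e=np.array([onz(i,f,*p,12)[:2] for p in top],np.float32)
l=cv2.fitLine(e,cv2.DIST_HUBER,0,.01,.01).ravel();print('front edge',l,np.degrees(np.arctan2(l[1],l[0])))
for nm,rng in (('L',range(145,250)),('R',range(145,235))):
    s=np.array([[(np.nonzero(pl[y])[0].min()-.5) if nm=='L' else np.nonzero(pl[y])[0].max()+.5,y] for y in rng]);e=np.array([onz(i,f,*p,12)[:2] for p in s],np.float32)
    q=cv2.fitLine(e,cv2.DIST_HUBER,0,.01,.01).ravel();print(nm,q,np.degrees(np.arctan2(q[1],q[0])))
# lug
lg=m&(abs(P[...,2]-44)<6);lg[:142]=0;lg[167:]=0;lg[:,:200]=0;lg[:,236:]=0
print('lug',P[lg].mean(0),np.median(P[lg][:,2]),cv2.minAreaRect(P[lg][:,:2].astype(np.float32)))
h=a.max(-1)<130;h[:148]=0;h[161:]=0;h[:,:211]=0;h[:,228:]=0
for s,c,_ in blobs(h,2):print('hole',s,c,onz(i,f,*c,44))
# knob top
k=m&(P[...,2]>88)&(P[...,2]<104)&(a.max(-1)<90);k[:,:310]=0;q=P[k];print('knob',len(q),q.mean(0),np.median(q[:,2]),cv2.minAreaRect(q[:,:2].astype(np.float32)))
v,u=np.nonzero(k);print(u.min(),u.max(),v.min(),v.max())
E
python3 - <<'E'
import cv2
a=cv2.imread('pics/w1.png');cv2.imwrite('pics/c2.png',cv2.resize(a[130:265,145:380],None,fx=3.3,fy=3.3,interpolation=2))
E
```

```text
plate z 12.25382077339259 ((554.0435180664062, 56.60368347167969), (334.0418701171875, 198.36138916015625), 78.23860931396484)
front edge [1.9688298e-01 9.8042697e-01 4.5721228e+02 7.7376144e+01] 78.645256
L [ 9.8065716e-01 -1.9573319e-01  5.1595190e+02 -1.0552273e+02] -11.287558
R [5.1329415e-02 9.9868178e-01 5.5066779e+02 1.0392211e+02] 87.05775
lug [465.11211762  13.46678547  44.12400672] 44.17134927626893 ((465.3365478515625, 13.034156799316406), (40.70977783203125, 30.05320930480957), 78.34107971191406)
knob 65 [569.81095158 160.57556788  93.26511353] 93.65882492050343 ((574.123046875, 162.3885040283203), (9.737621307373047, 35.17329025268555), 75.4498062133789)
334 343 202 227
```

View pics/c2.png

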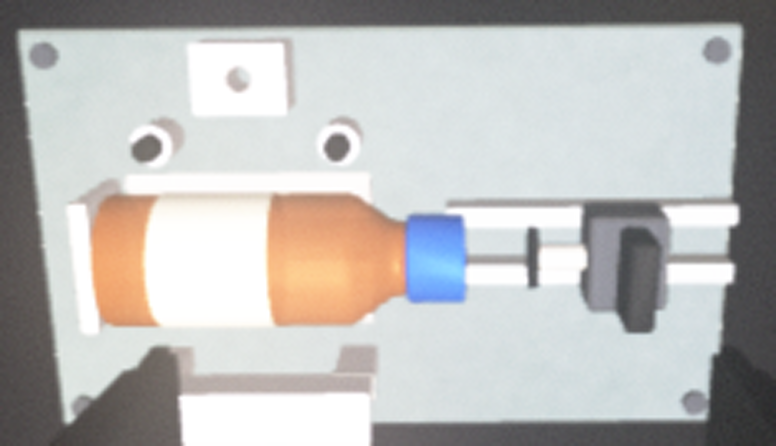

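The cradle measures centre (554,56.6) and yaw −11.5°. The lug is at z 44 and matches where the drawing puts it. The knob is at about (575.4,161.5), with its top near 94–96. I'll grip the knob.

Scaled: 120 mm / 500 = 0.24, 80 mm / 500 = 0.16, -0.004 rad / 3.1416 = -0.0013.

```bash
echo '[[[-0.05,0.08,0,-0.0013,0.45],[-0.102,0.158,0,-0.0013,0.45],[-0.102,0.158,0.08,-0.0013,0.45],[-0.102,0.158,0.16,-0.0013,0.45],[-0.102,0.158,0.24,-0.0013,0.45]]]' > next.json && python3 -m handwheel next.json; echo '[[[0,0,0.06,0,0.45],[0,0,0.12,0,0.45],[0,0,0.12,0,0.45]]]' > next.json && python3 -m handwheel next.json
python3 - <<'E'
from h import *
import pickle
s=state();print(s['eef_pos'],s['tcp_rot'],s['opening'])
i,f=K('wrist');a,d=read_camera('wrist');cv2.imwrite('pics/w2.png',a[...,::-1]);P=cloud(i,f,d)
k=(P[...,2]>90)&(P[...,2]<99)&(a.max(-1)<100)
for st,c,l in blobs(k,40):
    q=P[l];print(st,c,q.mean(0),np.median(q[:,2]),cv2.minAreaRect(q[:,:2].astype(np.float32)))
a=a[...,::-1]
cv2.imwrite('pics/w2.png',a)
E
```

```text
t: 2.12
eef_pos: [574.8, 164.0, 200.2]
tcp_rot: [3.141, 0.001, 2.943]
ft_force: [1.1, -0.1, -0.4]
opening: 0.709
grip_force: 0.0
t: 2.37
eef_pos: [572.3, 162.7, 136.6]
tcp_rot: [-3.139, -0.008, 2.942]
ft_force: [-0.8, -1.0, 0.7]
opening: 0.497
grip_force: 0.0
[572.28723112 162.68709    136.57327969] [-3.13878807 -0.00768573  2.94226664] 0.49667324962585274
[273 207  18  52 858] [281.09440559 232.09090909] [575.0955608  163.63271101  95.784064  ] 95.94140644097483 ((576.4229125976562, 163.6141357421875), (12.371092796325684, 38.746910095214844), 78.37123107910156)
```

View pics/w2.png

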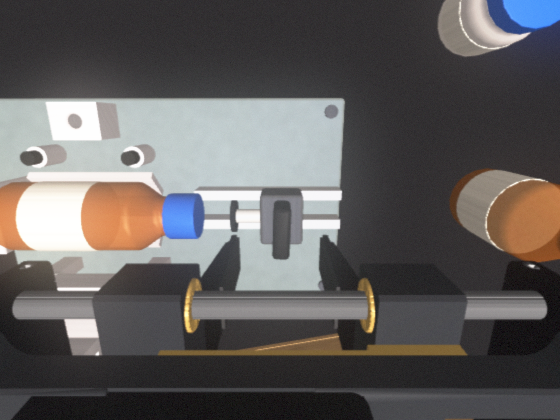

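Knob top is at (281,232), midway between the fingers at z 96 and (576,163.6). I'll descend and close.

Scaled: 67 mm / 500 = 0.134, 65 mm / 500 = 0.13.

```bash
echo '[[[-0.004,0,0.05,0,0.45],[-0.004,0,0.1,0,0.45],[-0.004,0,0.13,0,0.45],[-0.004,0,0.134,0,0.45],[-0.004,0,0.134,0,0.45]]]' > next.json && python3 -m handwheel next.json; echo '[[[0,0,0,0,0],[0,0,0,0,0],[0,0,0,0,0],[0,0,0,0,0],[0,0,0,0,0]]]' > next.json && python3 -m handwheel next.json
```

```text
t: 2.83
eef_pos: [577.6, 162.0, 75.9]
tcp_rot: [3.141, 0.001, 2.943]
ft_force: [0.5, 0.9, 0.4]
opening: 0.453
grip_force: 0.0
t: 3.25
eef_pos: [577.4, 161.5, 75.2]
tcp_rot: [3.141, 0.001, 2.943]
ft_force: [0.9, 1.7, 1.6]
opening: 0.155
grip_force: 0.4
```

Scaled: 6 mm / 500 = 0.012.

```bash
echo '[[[0,0,0,0,0.3],[0,0,0,0,0.3],[0,0,0.012,0,0.3],[0,0,0.012,0,0],[0,0,0.012,0,0]]]' > next.json && python3 -m handwheel next.json; echo '[[[0,0,0,0,0],[0,0,0,0,0],[0,0,0,0,0],[0,0,0,0,0]]]' > next.json && python3 -m handwheel next.json; echo '[[[0,-0.02,0,0,0],[0,-0.04,0,0,0],[0,-0.056,0,0,0],[0,-0.068,0,0,0],[0,-0.08,0,0,0]]]' > next.json && python3 -m handwheel next.json;  echo '[[[0,-0.008,0,0,0],[0,-0.016,0,0,0],[0,-0.022,0,0,0],[0,-0.026,0,0,0],[0,-0.026,0,0,0]]]' > next.json && python3 -m handwheel next.json
```

```text
t: 3.67
eef_pos: [576.9, 161.3, 68.0]
tcp_rot: [-3.141, -0.001, 2.943]
ft_force: [-0.3, 1.0, -0.1]
opening: 0.207
grip_force: 0.0
t: 4.0
eef_pos: [577.0, 161.4, 68.4]
tcp_rot: [-3.142, -0.0, 2.943]
ft_force: [0.3, 0.4, -4.1]
opening: 0.135
grip_force: 29.9
t: 4.42
eef_pos: [570.1, 126.8, 68.5]
tcp_rot: [3.132, 0.002, 2.939]
ft_force: [7.1, 60.2, -16.6]
opening: 0.203
grip_force: 30.0
t: 4.83
eef_pos: [567.8, 115.5, 68.4]
tcp_rot: [3.132, 0.002, 2.941]
ft_force: [8.5, 60.7, -17.0]
opening: 0.448
grip_force: 30.0
```

The stop has blocked at about 32 mm with 60 N, and the fingers are being forced open. I'll back off the pressure and look.

Scaled: 14 mm / 500 = 0.028, 10 mm / 500 = 0.02.

```bash
echo '[[[0,0.02,0,0,0],[0,0.028,0,0,0],[0,0.028,0,0,0],[0,0.028,0,0,0],[0,0.028,0,0,0]]]' > next.json && python3 -m handwheel next.json
python3 - <<'E'
from h import *
s=state();print(s['eef_pos'],s['ft_force'],s['opening'])
c=[]
for n,(x0,y0,w,h) in {'scene':(240,150,160,120),'side':(180,90,160,180)}.items():
    a,d=read_camera(n); cv2.imwrite(f'pics/{n}1.png',a[...,::-1])
    c.append(cv2.resize(a[y0:y0+h,x0:x0+w,::-1],(400,400*h//w),interpolation=2))
H=max(x.shape[0] for x in c)
cv2.imwrite('pics/c3.png',np.hstack([np.vstack([x,np.zeros((H-x.shape[0],400,3),np.uint8)]) for x in c]))
E
```

```text
t: 5.25
eef_pos: [570.6, 129.3, 68.8]
tcp_rot: [3.132, 0.003, 2.94]
ft_force: [7.0, 60.7, -11.8]
opening: 0.152
grip_force: 30.0
[570.61836715 129.31059675  68.83223056] [  7.0097349   60.69184207 -11.83658639] 0.15190553379070143
```

View pics/c3.png

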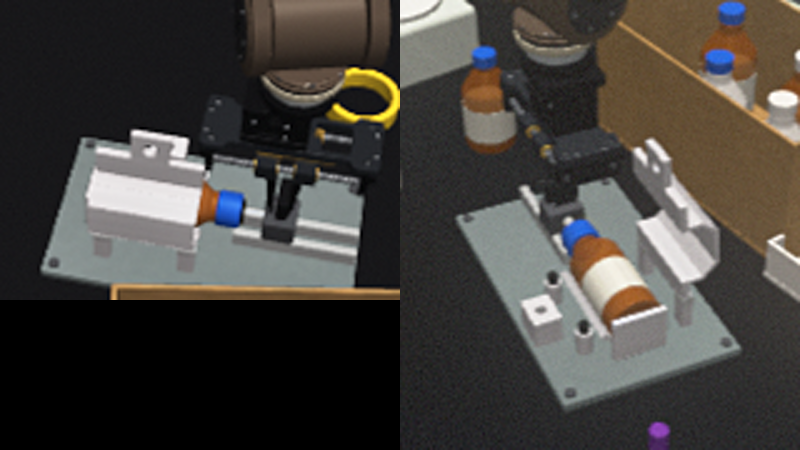

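The picture suggests the nose is on the cap and the bottle bottom is at the wall, so the stop may simply have started partway along. I'll check by measuring the cap end in the cradle frame; home is y = 35.

```bash
cat >> h.py <<'E'
T=np.radians(-11.5); CX=np.array([np.cos(T),np.sin(T)]); CY=np.array([-np.sin(T),np.cos(T)]); C0=np.array([554.,56.6])
def cr(P): d=P[...,:2]-C0; return np.stack([d@CX,d@CY,P[...,2]],-1)
def wc(x,y): return C0+x*CX+y*CY
E
python3 - <<'E'
from h import *
import pickle
def rep(tag,a,P):
    Q=cr(P);b=(a[...,0]>120)&(a[...,2]<80)&(Q[...,2]>15)&(Q[...,2]<72)&(abs(Q[...,0])<30)&(abs(Q[...,1])<90)
    q=Q[b];print(tag,'cap',len(q),np.percentile(q[:,1],[1,5,95,99]) if len(q) else '')
i,f=pickle.load(open('w1.pkl','rb'));rep('w1',cv2.imread('pics/w1.png'),cloud(i,f,np.load('w1.npy')))
i,f=K('scene');rep('s0',cv2.imread('pics/scene0.png'),cloud(i,f,np.load('scene0.npy')))
a,d=read_camera('scene');rep('s1',a[...,::-1],cloud(i,f,d))
i,f=K('wrist');a,d=read_camera('wrist');rep('w',a[...,::-1],cloud(i,f,d));cv2.imwrite('pics/w3.png',a[...,::-1])
s=state();print(s['eef_pos'],s['ft_force'],s['opening'])
E
```

```text
w1 cap 0 
s0 cap 113 [12.88304235 14.05236772 36.14982161 37.19863833]
s1 cap 113 [ 9.16118289 10.88034319 33.54239362 34.79733479]
w cap 2171 [ 9.7424603  10.96193229 33.97569087 34.48062636]
[570.69732358 129.65857893  68.85379353] [  7.96650404  60.52074713 -11.79363966] 0.14408677568833186
```

The cap end now sits at y ≈ 34.7 and moved about 3 mm, so the bottle is home and the stop had started partway along. I'll ease the push, centre on the knob axis and turn clockwise.

Scaled: 1.5 mm / 500 = 0.003, 1 mm / 500 = 0.002.

```bash
echo '[[[0.003,0.002,0,0,0],[0.003,0.002,0,0,0]]]' > next.json && python3 -m handwheel next.json; echo '[[[0,0,0,0.0382,0],[0,0,0,0.0764,0],[0,0,0,0.1146,0],[0,0,0,0.1528,0],[0,0,0,0.191,0]]]' > next.json && python3 -m handwheel next.json;echo '[[[0,0,0,0.0382,0],[0,0,0,0.0764,0],[0,0,0,0.1146,0],[0,0,0,0.1528,0],[0,0,0,0.191,0]]]' > next.json && python3 -m handwheel next.json;echo '[[[0,0,0,0.0382,0],[0,0,0,0.0764,0],[0,0,0,0.0923,0],[0,0,0,0.0923,0],[0,0,0,0.0923,0]]]' > next.json && python3 -m handwheel next.json; python3 -c "
from cell import state;s=state();print(s['moment'],s['joints'])"
```

```text
t: 5.62
eef_pos: [570.6, 130.2, 68.9]
tcp_rot: [3.132, 0.006, 2.941]
ft_force: [13.1, 52.9, -14.9]
opening: 0.139
grip_force: 30.0
t: 6.03
eef_pos: [570.7, 130.0, 68.9]
tcp_rot: [3.131, -0.001, 2.335]
ft_force: [13.7, 53.3, -14.6]
opening: 0.136
grip_force: 30.0
t: 6.45
eef_pos: [570.6, 129.4, 68.9]
tcp_rot: [3.133, -0.006, 1.735]
ft_force: [12.1, 46.9, -13.6]
opening: 0.136
grip_force: 30.0
t: 6.87
eef_pos: [570.3, 128.3, 69.1]
tcp_rot: [3.136, -0.006, 1.452]
ft_force: [10.2, 39.1, -10.1]
opening: 0.139
grip_force: 30.1
[ 6.82817301 -1.74707913  0.61039784] [0.10601536 0.6132112  1.80097659 0.00754631 0.72033946 0.21892902]
```

The knob has turned 1.49 rad and is on its end stop. I'll release, rise, align the tool with the cradle and measure the lid from the scene camera.

Scaled: -80 mm / 500 = -0.16, -40 mm / 500 = -0.08.

```bash
echo '[[[0,0,0,0,0.6],[0,0,0,0,0.6],[0,0,0,0,0.6],[0,0,-0.08,0,0.6],[0,0,-0.16,0,0.6]]]' > next.json && python3 -m handwheel next.json; echo '[[[0,0,-0.08,0.0255,0.6],[0,0,-0.16,0.0255,0.3],[0,0,-0.24,0.0255,0],[0,0,-0.24,0.0255,0],[0,0,-0.24,0.0255,0]]]' > next.json && python3 -m handwheel next.json
python3 - <<'E'
from h import *
s=state();print(cr(s['eef_pos']),s['tcp_rot'],s['ft_force'],s['opening'])
i,f=K('scene');a,d=read_camera('scene');cv2.imwrite('pics/scene2.png',a[...,::-1]);Q=cr(cloud(i,f,d))
k=(Q[...,0]>40)&(Q[...,0]<115)&(Q[...,1]>-130)&(Q[...,1]<10)&(Q[...,2]>60)&(Q[...,2]<220)
q=Q[k]
for z in range(60,215,10):
    w=q[abs(q[:,2]-z)<5]
    if len(w):print(z,len(w),w.min(0)[:2].round(),np.median(w[:,0]).round(),w.max(0)[:2].round())
k=(Q[...,2]>85)&(Q[...,2]<105)&(a.max(-1)<80)&(abs(Q[...,0])<35)&(Q[...,1]>40)&(Q[...,1]<110)
q=Q[k];print('knob',len(q),q.mean(0),cv2.minAreaRect(q[:,:2].astype(np.float32)))
E
```

```text
t: 7.28
eef_pos: [566.9, 123.3, 147.9]
tcp_rot: [-3.137, 0.001, 1.452]
ft_force: [0.6, 0.1, 1.1]
opening: 0.434
grip_force: 0.0
t: 7.7
eef_pos: [568.5, 123.6, 270.8]
tcp_rot: [3.137, -0.001, 1.372]
ft_force: [-0.3, 0.3, -0.7]
opening: 0.335
grip_force: 0.0
[  0.87554308  68.54825722 270.7736046 ] [ 3.13744308e+00 -9.94951275e-04  1.37187433e+00] [-0.28192473  0.26394377 -0.7040846 ] 0.33463222508135365
60 1 [62. -5.] 62.0 [62. -5.]
70 2 [54. -5.] 60.0 [66. -5.]
80 6 [54. -7.] 60.0 [71. -5.]
90 39 [  90. -114.] 94.0 [97. -4.]
100 110 [  91. -115.] 95.0 [99. -4.]
110 103 [  90. -112.] 94.0 [97. -5.]
120 108 [  88. -112.] 93.0 [97. -5.]
130 150 [  84. -112.] 92.0 [96. -5.]
140 273 [  55. -115.] 84.0 [96. -4.]
150 380 [  51. -114.] 67.0 [87. -5.]
160 102 [  53. -112.] 57.0 [61. -5.]
170 153 [  46. -115.] 56.0 [60. -4.]
180 88 [  49. -111.] 55.0 [60. -9.]
190 38 [ 47. -78.] 55.0 [ 58. -39.]
200 44 [ 45. -78.] 55.0 [ 57. -40.]
210 50 [ 45. -79.] 52.0 [ 57. -40.]
knob 80 [ 3.18863768 77.83439586 94.11333498] ((1.859065055847168, 76.33121490478516), (14.873682022094727, 36.720741271972656), 15.380378723144531)
```

Scaled: -128 mm / 500 = -0.256, -96 mm / 500 = -0.192.

```bash
python3 - <<'E'
from h import *
i,f=K('wrist');a,d=read_camera('wrist');Q=cr(cloud(i,f,d))
k=(Q[...,2]>90)&(Q[...,2]<102)&(a.max(-1)<100)&(abs(Q[...,0])<35)&(Q[...,1]>40)&(Q[...,1]<110)
q=Q[k];print('knob',len(q),q.mean(0),cv2.minAreaRect(q[:,:2].astype(np.float32)))
E
echo '[[[-0.064,0.044,0,0,0],[-0.128,0.088,0,0,0],[-0.192,0.132,0,0,0],[-0.256,0.18,0,0,0],[-0.256,0.18,0,0,0]]]' > next.json && python3 -m handwheel next.json; echo '[[[0,0,0.07,0,0],[0,0,0.14,0,0],[0,0,0.158,0,0],[0,0,0.158,0,0]]]' > next.json && python3 -m handwheel next.json; python3 -c "
from h import *;s=state();print(cr(s['eef_pos']),s['ft_force'])"
```

```text
knob 347 [ 1.48362215 79.2407087  95.93781474] ((1.5650653839111328, 78.53077697753906), (12.018941879272461, 37.72907638549805), 7.270246505737305)
t: 8.22
eef_pos: [632.7, -24.7, 265.8]
tcp_rot: [-3.139, 0.001, 1.368]
ft_force: [0.8, 0.4, -0.4]
opening: 0.003
grip_force: 0.0
t: 8.55
eef_pos: [629.6, -18.7, 185.9]
tcp_rot: [-3.134, 0.0, 1.373]
ft_force: [-0.6, 0.3, 0.5]
opening: 0.003
grip_force: 0.0
[ 89.05705976 -58.67693702 185.90178789] [-0.56083067  0.29226618  0.52869848]
```

Knob is at 1.44 rad, so it's locked. Now I'll push the lid down along its arc.

Scaled: -90 mm / 500 = -0.18, -71 mm / 500 = -0.142.

```bash
echo '[[[0,-0.018,-0.004,0,0],[0,-0.058,-0.004,0,0],[0,-0.102,0,0,0],[0,-0.142,0.012,0,0],[0,-0.18,0.032,0,0]]]' > next.json && python3 -m handwheel next.json; echo '[[[0,-0.022,0.014,0,0],[0,-0.044,0.032,0,0],[0,-0.066,0.054,0,0],[0,-0.086,0.082,0,0],[0,-0.106,0.114,0,0]]]' > next.json && python3 -m handwheel next.json; python3 -c "
from h import *;s=state();print(cr(s['eef_pos']),s['ft_force'])
a,d=read_camera('scene');i,f=K('scene');Q=cr(cloud(i,f,d))
k=(abs(Q[...,1]+95)<15)&(Q[...,2]>40)&(Q[...,2]<220)&(Q[...,0]>-120)&(Q[...,0]<110);q=Q[k]
for x in range(-110,110,20):
  w=q[abs(q[:,0]-x)<10]
  if len(w):print(x,len(w),np.median(w[:,2]).round())
cv2.imwrite('pics/s3.png',a[150:275,230:400,::-1].repeat(3,0).repeat(3,1))"
```

```text
t: 8.97
eef_pos: [542.9, -0.7, 176.5]
tcp_rot: [3.136, -0.0, 1.373]
ft_force: [1.2, -0.8, 1.2]
opening: 0.006
grip_force: 0.7
t: 9.38
eef_pos: [491.4, 9.6, 118.7]
tcp_rot: [3.137, -0.0, 1.373]
ft_force: [0.9, -1.6, 1.5]
opening: 0.005
grip_force: 0.4
[-51.93812926 -58.48176741 118.66763933] [ 0.8511681  -1.59627637  1.48863887]
-70 1 218.0
-50 33 112.0
-30 70 107.0
-10 36 117.0
10 80 120.0
30 114 111.0
50 189 79.0
70 40 55.0
```

View pics/s3.png

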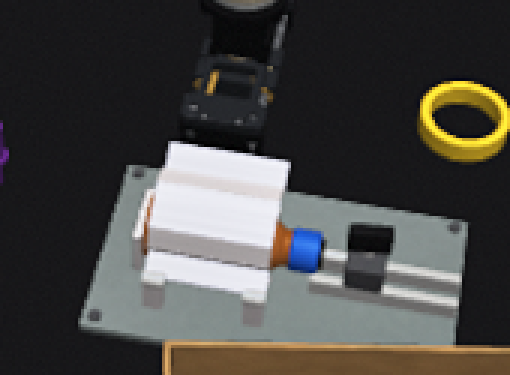

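The lid is partly closed and following the fingers. I'll finish the push.

Scaled: 55 mm / 500 = 0.11, 47 mm / 500 = 0.094.

```bash
echo '[[[0,-0.012,0.026,0,0],[0,-0.022,0.052,0,0],[0,-0.026,0.074,0,0],[0,-0.03,0.094,0,0],[0,-0.032,0.11,0,0]]]' > next.json && python3 -m handwheel next.json; echo '[[[0,0,0.004,0,0],[0,0,0.008,0,0],[0,0,0.008,0,0],[0,0,0.008,0,0],[0,0,0.008,0,0]]]' > next.json && python3 -m handwheel next.json; python3 -c "
from h import *;s=state();print(cr(s['eef_pos']),s['ft_force'])"
```

```text
t: 9.85
eef_pos: [476.1, 12.6, 62.6]
tcp_rot: [3.139, -0.0, 1.373]
ft_force: [-0.0, 0.4, 0.7]
opening: 0.004
grip_force: 0.2
t: 10.27
eef_pos: [475.7, 12.5, 58.0]
tcp_rot: [3.141, -0.0, 1.373]
ft_force: [-0.5, -0.4, 1.0]
opening: 0.005
grip_force: 0.0
[-67.94654237 -58.83792432  58.04215846] [-0.46425503 -0.3954256   1.00997197]
```

Scaled: 4 mm / 500 = 0.008, 2 mm / 500 = 0.004.

```bash
echo '[[[0,0,0.004,0,0],[0,0,0.008,0,0],[0,0,0.008,0,0],[0,0,0.008,0,0]]]' > next.json && python3 -m handwheel next.json; echo '[[[0,0,-0.08,0,0.3],[0,0,-0.16,0,0.6],[0,0,-0.24,0,0.6],[0,0,-0.3,0,0.6],[0,0,-0.3,0,0.6]]]' > next.json && python3 -m handwheel next.json
python3 - <<'E'
from h import *
s=state();print(s['eef_pos'],cr(s['eef_pos']),s['tcp_rot'])
for n in ('wrist','scene','side'):
    i,f=K(n);a,d=read_camera(n);Q=cr(cloud(i,f,d));cv2.imwrite(f'pics/l_{n}.png',a[...,::-1])
    k=(abs(Q[...,0]+80)<16)&(abs(Q[...,1]+60)<18)&(Q[...,2]>35)&(Q[...,2]<80)
    if k.sum():
        q=Q[k];print(n,len(q),np.median(q[:,2]),q.mean(0)); v,u=np.nonzero(k);print(u.min(),u.max(),v.min(),v.max())
E
```

```text
t: 10.6
eef_pos: [475.5, 12.5, 53.6]
tcp_rot: [3.141, -0.0, 1.373]
ft_force: [-0.7, 0.1, 3.5]
opening: 0.008
grip_force: 2.0
t: 11.02
eef_pos: [477.3, 12.4, 208.7]
tcp_rot: [3.133, -0.001, 1.373]
ft_force: [-0.1, 0.9, 0.4]
opening: 0.3
grip_force: 0.0
[477.28903928  12.36114132 208.74423981] [-66.35115565 -58.64445631 208.74423981] [ 3.13293907e+00 -8.18531573e-04  1.37296744e+00]
wrist 905 57.85126136193139 [-80.0292281  -60.21196237  56.78912729]
250 280 178 210
scene 107 59.83408929747975 [-81.08548575 -60.11713588  58.60026976]
301 314 199 210
side 137 55.94268791648369 [-81.02555352 -61.1953068   53.9684206 ]
228 243 204 220
```

The lid is down on the plungers, with its lug top at about 57 mm. I'll locate the lid hole and refine the pin position.

```bash
python3 - <<'E'
from h import *
import pickle
i,f=K('wrist');a=cv2.imread('pics/l_wrist.png');g=a[172:216,244:287].mean(-1)
for t in (90,120,150):
    for st,c,l in blobs(g<t,8):
        if st[0]>0 and st[1]>0 and st[0]+st[2]<43 and st[1]+st[3]<44:
            p=onz(i,f,c[0]+244,c[1]+172,56.5);print(t,st,c+[244,172],p,cr(p))
i,f=pickle.load(open('w1.pkl','rb'));a=cv2.imread('pics/w1.png');g=a[146:164,208:230].mean(-1)
for t in (150,180,210):
    for st,c,l in blobs(g<t,3):
        if st[0]>0 and st[1]>0 and st[0]+st[2]<22 and st[1]+st[3]<18:p=onz(i,f,c[0]+208,c[1]+146,44);print('low',t,st,p,cr(p))
a=cv2.imread('pics/l_wrist.png')[150:240,215:315];cv2.imwrite('pics/lw.png',cv2.resize(a,None,fx=5,fy=5,interpolation=2))
# long pin by two views: centroid of the grip's light blob
R_=[]
for n,b in (('scene',(188,180,206,206)),('side',(302,274,322,304))):
    i,f=K(n);a=cv2.imread(f'pics/{n}0.png');P=cloud(i,f,np.load(n+'0.npy'));u0,v0,u1,v1=b
    m=np.zeros((420,560),bool);m[v0:v1,u0:u1]=1;m&=(P[...,2]>60)&(P[...,2]<100)&(abs(P[...,0]-450)<40)&(a.max(-1)>60)
    v,u=np.nonzero(m);print(n,m.sum(),u.min(),u.max(),v.min(),v.max(),P[m].mean(0),P[m].max(0))
    c=(u.mean(),v.mean());R_.append(ray(i,f,*c))
(o1,d1),(o2,d2)=R_;s=np.linalg.lstsq(np.stack([d1,-d2],1),o2-o1,rcond=None)[0];print('tri',o1+d1*s[0],o2+d2*s[1])
E
```

```text
150 [19 18  9  6 42] [266.97619048 192.64285714] [462.73593006  16.09148044  56.5       ] [-81.35581691 -57.89042817  56.5       ]
low 210 [ 6  5  6  7 27] [465.92683481  11.68142274  44.        ] [-77.34974642 -61.57578858  44.        ]
scene 72 193 199 189 201 [ 453.04148141 -303.87826697   81.02922056] [ 462.21116555 -296.01534918   96.36210314]
side 119 308 316 280 294 [ 447.67997629 -310.64437045   79.71858782] [ 458.8014071  -300.07489024   92.6581912 ]
tri [ 448.54083017 -305.07253247   76.12433745] [ 450.20547541 -308.04529896   75.3283556 ]
```

View pics/lw.png

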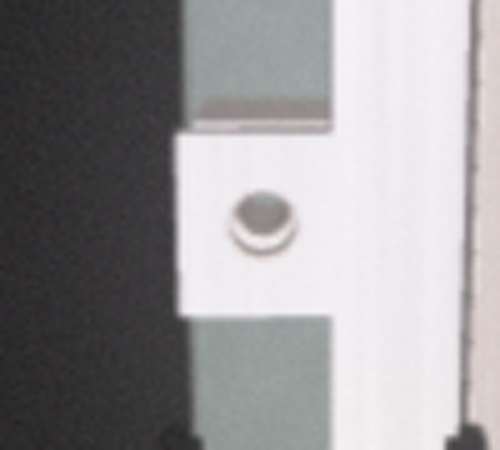

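The lid-hole rim is at (267.6,194.6), and the dark lower hole shows through it. Now I'll go over the long pin and measure it close by.

The rows are not in the units I measure in: shifts go in shares of 500 mm and turns go in shares of pi rad. I convert before sending: -200 mm / 500 = -0.4, -160 mm / 500 = -0.32.

```bash
python3 - <<'E'
from h import *
i,f=K('wrist');p=onz(i,f,267.6,194.6,57);print(p,cr(p), state()['eef_pos'])
E
echo '[[[-0.08,0.01,0,0,0.4],[-0.16,0.018,0,0,0.4],[-0.24,0.028,0,0,0.4],[-0.32,0.036,0,0,0.4],[-0.4,0.044,0,0,0.4]]]' > next.json && python3 -m handwheel next.json;echo '[[[-0.08,0.01,0.02,0,0.4],[-0.16,0.018,0.04,0,0.4],[-0.236,0.026,0.08,0,0.4],[-0.236,0.026,0.08,0,0.4],[-0.236,0.026,0.08,0,0.4]]]' > next.json && python3 -m handwheel next.json
cat > pin.py <<'E'
from h import *
s=state();i,f=K('wrist');a,d=read_camera('wrist');cv2.imwrite('pics/p%d.png'%int(s['t']*10),a[...,::-1]);P=cloud(i,f,d)
print(s['eef_pos'],s['tcp_rot'])
a=a.astype(int);pur=(a[...,2]-a[...,1]>25)&(P[...,2]>0)
for st,c,l in blobs(pur,30): print('purple',st,P[l].mean(0).round(1),P[l].max(0).round(1))
for zlo,zhi,t in ((84,96,'long'),(59,67,'short')):
    k=(P[...,2]>zlo)&(P[...,2]<zhi)&~pur&(np.hypot(P[...,0]-450,P[...,1]+330)<80)
    for st,c,l in blobs(k,30):
        q=P[l];print(t,st,c.round(1),q.mean(0).round(1),np.median(q[:,2]).round(1),[np.round(x,1) for x in cv2.minEnclosingCircle(q[:,:2].astype(np.float32))],'ray@90',onz(i,f,*c,np.median(q[:,2])).round(1))
E
python3 pin.py
```

```text
[462.98586869  14.01118307  57.        ] [-80.69615128 -59.87913322  57.        ] [474.94174117  12.55234393 202.95060278]
t: 11.58
eef_pos: [456.5, -189.4, 201.6]
tcp_rot: [-3.138, -0.001, 1.373]
ft_force: [0.0, 0.5, 0.2]
opening: 0.399
grip_force: 0.0
t: 12.0
eef_pos: [445.6, -307.0, 160.3]
tcp_rot: [-3.137, -0.003, 1.37]
ft_force: [-0.2, 0.6, 0.3]
opening: 0.403
grip_force: 0.0
[ 445.643106   -307.04127103  160.30298142] [-3.13673963e+00 -2.91700854e-03  1.36969049e+00]
purple [240  91  32  31 733] [ 443.8 -217.9   61.2] [ 455.2 -200.7   83.2]
purple [179 184  37  36 889] [ 374.  -287.5   58.9] [ 462.5 -230.4  331. ]
long [276 203  22  23 381] [286.2 213.7] [ 451.7 -305.9   90. ] 90.2 [array([ 451.5, -306.7]), np.float64(9.0)] ray@90 [ 451.7 -305.8   90.2]
short [277 195  18   8  42] [285.2 197.6] [ 452.5 -299.5   62.6] 62.6 [array([ 452.2, -302.3]), np.float64(7.6)] ray@90 [ 452.5 -299.5   62.6]
short [303 251   9  18 122] [307.7 259.5] [ 461.6 -362.9   62.7] 63.0 [array([ 463.3, -364.1]), np.float64(8.4)] ray@90 [ 461.6 -362.8   63. ]
```

Long pin top is at z 90 at (451.6,−306.2), the short pin is at (463,−364), and purple ones are ≥77 mm off. Descending and gripping.

Scaled: 55 mm / 500 = 0.11, 5.7 mm / 500 = 0.0114.

```bash
echo '[[[0.004,0.0114,0.06,0,0.4],[0.004,0.0114,0.11,0,0.4],[0.004,0.0114,0.11,0,0.4]]]' > next.json && python3 -m handwheel next.json; python3 -c "
from h import *;s=state();p=s['eef_pos'];d=np.array([451.6,-306.2])-p[:2];y=s['tcp_rot'][2];print('tool corr',d@[np.cos(y),np.sin(y)],d@[np.sin(y),-np.cos(y)],p[2]-57)"
```

```text
t: 12.3
eef_pos: [451.9, -302.6, 104.9]
tcp_rot: [-3.136, -0.003, 1.374]
ft_force: [-0.8, 0.3, -0.6]
opening: 0.401
grip_force: 0.0
tool corr -3.585524736295836 0.39894182438794124 47.88985483893377
```

Scaled: 48 mm / 500 = 0.096, 40 mm / 500 = 0.08.

```bash
echo '[[[-0.006,0.0008,0.04,0,0.4],[-0.006,0.0008,0.08,0,0.4],[-0.006,0.0008,0.096,0,0.4],[-0.006,0.0008,0.096,0,0.4],[-0.006,0.0008,0.096,0,0.4]]]' > next.json && python3 -m handwheel next.json;echo '[[[0,0,0,0,0],[0,0,0,0,0],[0,0,0,0,0],[0,0,0,0,0],[0,0,0,0,0]]]' > next.json && python3 -m handwheel next.json;echo '[[[0,0,0,0,0],[0,0,0,0,0]]]' > next.json && python3 -m handwheel next.json
```

```text
t: 12.72
eef_pos: [453.2, -307.9, 61.4]
tcp_rot: [3.142, -0.0, 1.373]
ft_force: [-0.7, -0.2, -0.4]
opening: 0.399
grip_force: 0.0
t: 13.13
eef_pos: [452.6, -308.3, 61.1]
tcp_rot: [-3.141, 0.0, 1.373]
ft_force: [-3.3, 0.7, 7.3]
opening: 0.185
grip_force: 29.9
t: 13.3
eef_pos: [452.6, -308.3, 61.1]
tcp_rot: [-3.141, -0.0, 1.373]
ft_force: [-4.1, 0.1, 6.6]
opening: 0.187
grip_force: 29.9
```

Gripped, with the opening matching the 18 mm grip. I'll lift straight up and carry it over to the lug.

Scaled: -120 mm / 500 = -0.24, -85 mm / 500 = -0.17.

```bash
echo '[[[0,0,-0.04,0,0],[0,0,-0.1,0,0],[0,0,-0.17,0,0],[0,0,-0.24,0,0],[0,0,-0.24,0,0]]]' > next.json && python3 -m handwheel next.json;echo '[[[0.064,-0.01,0,0,0],[0.128,-0.02,0,0,0],[0.192,-0.03,0,0,0],[0.256,-0.042,0,0,0],[0.32,-0.052,0,0,0]]]' > next.json && python3 -m handwheel next.json;echo '[[[0.08,-0.014,0,0,0],[0.16,-0.026,0,0,0],[0.236,-0.038,0,0,0],[0.292,-0.048,0.02,0,0],[0.312,-0.05,0.05,0,0]]]' > next.json && python3 -m handwheel next.json;echo '[[[0,0,0,0,0],[0,0,0,0,0],[0,0,0,0,0],[0,0,0,0,0]]]' > next.json && python3 -m handwheel next.json
python3 - <<'E'
from h import *
s=state();i,f=K('wrist');a,d=read_camera('wrist');cv2.imwrite('pics/pin_over.png',a[...,::-1]);np.save('po.npy',d)
import pickle;pickle.dump((i,f,s),open('po.pkl','wb'))
P=cloud(i,f,d);print(s['eef_pos'],s['tcp_rot'],s['ft_force'],s['opening'],s['grip_force'])
Q=cr(P);k=(abs(Q[...,0]+80)<20)&(abs(Q[...,1]+60)<25)&(Q[...,2]>35)&(Q[...,2]<75);v,u=np.nonzero(k);print('lug',k.sum(),u.min(),u.max(),v.min(),v.max(),Q[k].mean(0))
E
python3 -c "
import cv2;a=cv2.imread('pics/pin_over.png')[110:330,180:400];cv2.imwrite('pics/po_c.png',cv2.resize(a,(600,600),interpolation=2))"
```

```text
t: 13.72
eef_pos: [454.7, -309.8, 186.6]
tcp_rot: [3.133, 0.004, 1.373]
ft_force: [0.9, -0.0, 0.5]
opening: 0.181
grip_force: 29.8
t: 14.13
eef_pos: [458.5, -144.9, 180.3]
tcp_rot: [3.142, -0.0, 1.372]
ft_force: [0.0, 0.5, -1.5]
opening: 0.181
grip_force: 29.8
t: 14.55
eef_pos: [465.1, 14.7, 156.1]
tcp_rot: [3.139, -0.001, 1.375]
ft_force: [1.6, -0.4, -1.0]
opening: 0.188
grip_force: 29.8
t: 14.88
eef_pos: [465.3, 10.6, 156.0]
tcp_rot: [3.141, -0.0, 1.372]
ft_force: [-0.4, 0.4, -1.2]
opening: 0.185
grip_force: 29.8
[465.34929246  10.56850031 156.04043237] [ 3.14077999e+00 -5.63213171e-05  1.37154584e+00] [-0.43516647  0.39182309 -1.17153004] 0.18504691329052741 29.838843941688538
lug 1728 259 298 177 229 [-77.51981993 -57.88276305  55.80874885]
```

View pics/po_c.png

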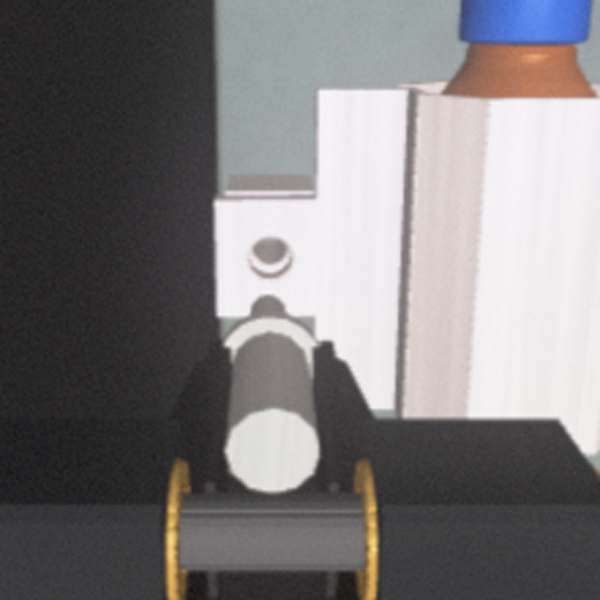

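The pin is held upright over the lug. The hole rim is at pixel (279.0,204.2), the grip top at (279.7,275) and the foot near (277.9,223).

```bash
python3 - <<'E'
from h import *
import pickle
i,f,s=pickle.load(open('po.pkl','rb'));a=cv2.imread('pics/pin_over.png');D=np.load('po.npy');P=cloud(i,f,D);t=s['eef_pos'];y=s['tcp_rot'][2]
g=a.mean(-1).astype(np.uint8)
# grip top: bright ellipse
m=np.zeros_like(g,bool);m[255:295,258:302]=1;m&=(g>150)
for st,c,l in blobs(m,100):
    cn,_=cv2.findContours(l.astype(np.uint8),0,2);e=cv2.fitEllipse(cv2.convexHull(cn[0]));z=np.median(P[l][:,2]);print('top',st,e,z,onz(i,f,*e[0],z),P[l].mean(0))
# hole rim via darker pixels relative to white lug
m=np.zeros_like(g,bool);m[192:216,268:291]=1;m&=g<g[195:213,262:268].mean()-12
for st,c,l in blobs(m,15):
    cn,_=cv2.findContours(l.astype(np.uint8),0,2);e=cv2.fitEllipse(cn[0]) if len(cn[0])>4 else None;print('hole',st,c,e,onz(i,f,st[0]+(st[2]-1)/2,st[1]+(st[3]-1)/2,57))
h=onz(i,f,279.0,204.2,57);print('hole',h,cr(h))
# shank: visible left/right edges just above flange
sh=onz(i,f,277.9,223,t[2]-52);print('foot',sh,'tcp',t)
for r in range(216,232,2):print(r,g[r,266:292])
lug=(abs(P[...,2]-57)<5)&(g>190);lug[:183]=0;lug[225:]=0;lug[:,:255]=0;lug[:,297:]=0
E
```

```text
top [263 259  34  32 829] ((279.6048583984375, 274.5703430175781), (30.85276222229004, 34.014217376708984), 86.57624053955078) 185.35521520007487 [466.19740952  12.0773411  185.3552152 ] [466.17562715  12.14681185 185.53660927]
hole [270 196  18  17 217] [278.92626728 204.11520737] ((278.7774353027344, 204.42645263671875), (16.406505584716797, 16.855438232421875), 86.00231170654297) [465.52089018  12.78901206  57.        ]
hole [465.92606024  12.51615616  57.        ] [-77.51692452 -60.7579671   57.        ]
foot [464.85014195  11.3094965  104.04043237] tcp [465.34929246  10.56850031 156.04043237]
216 [241 238 240 239 241 240 241 240 239 239 240 242 242 242 242 241 240 241
 240 240 241 242 239 241 240 241]
218 [242 239 239 240 240 242 240 240 229 199 186 164 164 172 195 225 237 239
 241 240 241 242 240 241 242 242]
220 [241 241 240 240 242 240 228 183 137 124 127 128 130 130 130 133 155 205
 237 240 242 241 241 240 241 241]
222 [241 240 239 240 239 226 155 121 122 123 127 128 128 129 131 129 127 137
 188 238 240 241 240 241 242 241]
224 [241 240 240 240 240 218 135 122 124 125 130 131 129 131 133 131 130 135
 158 213 236 240 241 241 240 241]
226 [196 193 186 172 154 139 132 137 144 157 176 174 177 175 174 161 155 145
 146 145 146 159 170 176 177 177]
228 [136 127 132 151 184 214 219 222 225 227 225 226 224 225 226 224 224 224
 227 224 213 187 158 139 138 145]
230 [147 189 218 221 222 224 223 225 227 225 225 225 224 224 225 225 224 224
 225 227 226 225 223 220 205 168]
```

Relative to the hole the pin needs about (+1.2,+1.3) mm in world, which is tool (+1.5,+0.9). I'll descend in stages watching the force.

Scaled: 46 mm / 500 = 0.092, 1.5 mm / 500 = 0.003.

```bash
echo '[[[0.003,0.0018,0.024,0,0],[0.003,0.0018,0.048,0,0],[0.003,0.0018,0.072,0,0],[0.003,0.0018,0.088,0,0],[0.003,0.0018,0.092,0,0]]]' > next.json && python3 -m handwheel next.json;echo '[[[0,0,0.006,0,0],[0,0,0.012,0,0],[0,0,0.018,0,0],[0,0,0.018,0,0],[0,0,0.018,0,0]]]' > next.json && python3 -m handwheel next.json;echo '[[[0,0,0.006,0,0],[0,0,0.01,0,0],[0,0,0.01,0,0]]]' > next.json && python3 -m handwheel next.json; python3 -c "
from cell import state;s=state();print(s['moment'],s['eef_pos'])"
```

```text
t: 15.35
eef_pos: [465.9, 12.3, 108.8]
tcp_rot: [-3.14, -0.0, 1.372]
ft_force: [-0.3, -1.5, 0.1]
opening: 0.185
grip_force: 29.8
t: 15.77
eef_pos: [466.3, 12.8, 100.7]
tcp_rot: [3.141, -0.0, 1.373]
ft_force: [0.3, 0.2, -1.0]
opening: 0.183
grip_force: 29.8
t: 16.02
eef_pos: [466.1, 12.9, 95.2]
tcp_rot: [-3.141, -0.0, 1.373]
ft_force: [-0.2, -0.1, -0.3]
opening: 0.182
grip_force: 29.8
[-0.09539313  0.01533923 -0.04090154] [466.06261404  12.86255203  95.23240409]
```

Scaled: 3 mm / 500 = 0.006, 1.5 mm / 500 = 0.003.

```bash
for k in 1 2; do echo '[[[0,0,0.003,0,0],[0,0,0.006,0,0],[0,0,0.006,0,0]]]' > next.json && python3 -m handwheel next.json; done; python3 -c "
from cell import state;s=state();print(s['moment'],s['eef_pos'])"
```

```text
t: 16.27
eef_pos: [466.2, 12.7, 92.3]
tcp_rot: [-3.141, 0.0, 1.373]
ft_force: [-0.5, -1.0, -2.3]
opening: 0.182
grip_force: 29.8
t: 16.52
eef_pos: [466.2, 12.8, 89.3]
tcp_rot: [-3.141, 0.0, 1.373]
ft_force: [0.1, -1.1, -1.6]
opening: 0.18
grip_force: 29.8
[-0.57136093  0.0686782  -0.03137215] [466.1681309   12.75420373  89.31996334]
```

The foot is in the lower hole (about 37 mm) with little force. Continuing.

Scaled: 14 mm / 500 = 0.028, 12 mm / 500 = 0.024.

```bash
echo '[[[0,0,0.006,0,0],[0,0,0.012,0,0],[0,0,0.018,0,0],[0,0,0.024,0,0],[0,0,0.028,0,0]]]' > next.json && python3 -m handwheel next.json;echo '[[[0,0,0.004,0,0],[0,0,0.008,0,0],[0,0,0.012,0,0],[0,0,0.012,0,0]]]' > next.json && python3 -m handwheel next.json; python3 -c "
from cell import state;s=state();print(s['moment'],s['eef_pos'])"
```

```text
t: 16.93
eef_pos: [466.1, 12.8, 75.1]
tcp_rot: [-3.141, 0.0, 1.373]
ft_force: [-0.5, -4.3, 1.1]
opening: 0.183
grip_force: 29.9
t: 17.27
eef_pos: [465.9, 12.8, 69.3]
tcp_rot: [-3.141, 0.0, 1.373]
ft_force: [-1.3, -4.2, 2.2]
opening: 0.185
grip_force: 29.9
[-0.89267811  0.54803293  0.07781636] [465.89398197  12.7855201   69.34547139]
```

Scaled: 1 mm / 500 = 0.002, -0.2 mm / 500 = -0.0004.

```bash
for k in 1 2 3; do echo '[[[-0.0004,0,0.002,0,0],[-0.0004,0,0.002,0,0],[-0.0004,0,0.002,0,0]]]' > next.json && python3 -m handwheel next.json; done
```

```text
t: 17.52
eef_pos: [465.9, 12.7, 68.6]
tcp_rot: [-3.141, -0.0, 1.373]
ft_force: [-3.7, -2.6, 5.5]
opening: 0.183
grip_force: 29.9
t: 17.77
eef_pos: [465.8, 12.6, 67.8]
tcp_rot: [-3.141, -0.0, 1.373]
ft_force: [-4.5, -1.3, 9.6]
opening: 0.184
grip_force: 30.0
t: 18.02
eef_pos: [465.7, 12.6, 67.5]
tcp_rot: [-3.141, -0.0, 1.373]
ft_force: [-6.7, 0.2, 22.0]
opening: 0.177
grip_force: 30.0
```

Hard contact at 22 N with the TCP at the expected seated height. I'll check for pin slip, lid height and the knob numerically.

Scaled: 0.3 mm / 500 = 0.0006.

```bash
echo '[[[0,0,0.0006,0,0],[0,0,0.0006,0,0],[0,0,0.0006,0,0]]]' > next.json && python3 -m handwheel next.json; python3 - <<'E'
from h import *
s=state();i,f=K('wrist');a,d=read_camera('wrist');P=cloud(i,f,d);Q=cr(P);t=s['eef_pos']
k=(np.hypot(P[...,0]-t[0],P[...,1]-t[1])<7)&(P[...,2]>80)&(P[...,2]<112);print('pin top',k.sum(),np.median(P[k][:,2]),P[k].mean(0),'tcp',t)
k=(abs(Q[...,0]+80)<14)&(abs(Q[...,1]+47)<5)&(Q[...,2]>35)&(Q[...,2]<75)&(a.min(-1)>150);print('lug z',k.sum(),np.median(Q[k][:,2]))
k=(Q[...,2]>90)&(Q[...,2]<102)&(a.max(-1)<100)&(abs(Q[...,0])<35)&(Q[...,1]>40)&(Q[...,1]<110)
q=Q[k];print('knob',len(q),q.mean(0) if len(q) else '',cv2.minAreaRect(q[:,:2].astype(np.float32)) if len(q)>5 else '')
print(s['ft_force'],s['grip_force'],s['opening'])
E
```

```text
t: 18.27
eef_pos: [465.7, 12.6, 67.4]
tcp_rot: [3.142, -0.0, 1.373]
ft_force: [-7.4, 0.9, 26.5]
opening: 0.183
grip_force: 30.0
pin top 531 97.08670295615806 [465.75105575  12.73503008  97.06637669] tcp [465.70914069  12.57690128  67.41284111]
lug z 690 52.35357632917527
knob 638 [ 1.72614281 60.05382688 94.70962095] ((2.5928544998168945, 60.09605407714844), (6.921677589416504, 13.962114334106445), 81.75415802001953)
[-7.38855998  0.92851741 26.53883062] 30.03766179084778 0.18282594514594633
```

The pin top is at 97.1, so its flange is at 52.1 and seated. The lug top is at 52.3, so the lid is fully shut, and the pin is pressed at 26 N.

```bash
python3 -c "
from cell import job_done;print(job_done())"
```

```text
the job is handed in; nothing more can be done
None
```

I handed the job in at about 18 s, with no verdict returned: the stop is home, the knob is locked (1.44 rad measured before the lid was shut), the lid is fully shut, and the long pin is through both lugs, still gripped and pressed down at 26 N; while sliding the stop I pushed on past home, to about 60 N at the wrist, before easing off.

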